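Roll the pin to the stop strip and chock it

TASK

Park the rolling pin: push against its side to roll it (do not lift it) gently across the pastry board until it lies still and snug along the wooden stop strip, without shifting the strip, whose setting is wanted again. Then fetch the wooden chock and set it flat on the board behind the middle of the barrel, sloped face towards the pin and touching it, so that the pin cannot roll back. Leave the other things on the table alone.

Things in the scene. Friction and masses are not known exactly. Their poses are not given: they have to be found in the camera images.
- board: Fixed pale wooden pastry board, 260 mm along its own x, 400 mm along its own y, 18 mm thick. Origin at the centre of its underside, on the table; z up. The pin rolls over it along the board's +y, towards a darker wooden stop strip that runs right across the board along its x (see strip_zone).
- strip_zone (a point): Point on the board's top, 100 mm from its centre along its +y. The stop strip (22 mm thick, 40 mm high, held by friction of about 10 N, no spring) stands here or up to 40 mm either way along y, measured to its face towards the pin. Its true place is not reported: see or feel it. Harder pushes shift it.
- pin_center (a point): Centre of the loose rolling pin: barrel 48 mm in diameter, 180 mm long, lying on the board (centre 24 mm above it); thinner knob handles (25 mm) make it 248 mm over all. x is the pin's axis; y and z turn as it rolls. About 0.32 kg, varying. It rolls easily, coasts a little after a fast push, and starts on the -y half of the board, roughly along the board's x.
- chock_center (a point): Centre of the loose dark wooden chock: 36 mm wide (x), 60 mm long (y), 30 mm high (z up), 0.08 kg; grip it across x. Its +y end slopes at 60 degrees, from the toe at y = +30 mm to y = +13 mm on top. Touching the pin's barrel, both on the board, its centre is 44 mm level from the pin's axis. Starts on the table at the board's -y side, +y roughly as the board's.
- sugar_shaker: Bystander to leave alone: the steel sugar shaker, upright cylinder 71 mm wide, 123 mm tall; origin at the centre of its underside.
- ring_cutter: Bystander to leave alone: the open steel ring cutter, 63 mm wide, 37 mm tall; origin at the centre of its underside.
- honey_jar: Bystander to leave alone: the glass honey jar with yellow cap, 68 mm wide, 112 mm tall; origin at the centre of its underside.
Things that resemble listed ones, but are neither listed nor needed, are in the scene too. What is shaped like the part that bears chock_center but orange or turquoise is not meant.

How it is judged (in metres and radians):
On the way:
1. the pin is rolled up to the stop strip and lies snug along it while the chock is still elsewhere (y of pin_center in the frame of stop above -0.0268 m and angle between the x axis of pin_center and the x axis of board, either way round below 0.05 rad and z of pin_center in the frame of board between 0.038 and 0.047 m and linear speed of pin below 0.02 m/s and distance between chock_center and pin_center above 0.075 m), for 0.3 s.
At the end, for the whole second after the job is handed in: Pin at rest on the board, within 2.8 mm of the stop strip and 0.05 rad of parallel; chock flat and at rest on the board behind the middle of the barrel (within 30 mm sideways), slope towards the pin, squared within 0.15 rad, within about 3 mm of touching; strip shifted under 5 mm (y of pin_center in the frame of stop above -0.0268 m and angle between the x axis of pin_center and the x axis of board, either way round below 0.05 rad and z of pin_center in the frame of board between 0.038 and 0.047 m and horizontal distance between chock_center and pin_center below 0.056 m and y of chock_center in the frame of stop between -0.0735 and -0.06 m and angle between the y axis of chock_center and the y axis of board, either way round below 0.15 rad and angle between chock_center's own z axis and vertical below 0.06 rad and z of chock_center in the frame of board below 0.036 m and linear speed of each of pin, chock below 0.01 m/s).
It fails at once if the stop strip shifted by more than 5 mm (distance of stop from where it was at the start of the episode above 0.005 m).
It fails at once if the pin struck or pressed against the strip with more than 20 N (contact force between pin and stop above 20 N).
It fails at once if the pin pushed by the hand with more than 20 N (contact force between the fingers and pin above 20 N).
It fails at once if the pin lifted off the board (z of pin_center in the frame of board above 0.058 m).
It fails at once if a bystander (shaker, cutter or jar) moved by more than 20 mm (distance of any of sugar_shaker, ring_cutter, honey_jar from where it was at the start of the episode above 0.02 m).
It also fails if it takes over 72 s, if anything falls off the work surface, if the arm or the gripper's body presses on something with over 40 N, if the wrist force passes 120 N, or if a joint passes its speed limit or range.

ROBOT

A 6-joint arm with a two-finger parallel gripper is mounted at the origin on the work surface; the furniture and walls round the work are solid. World frame = base frame: x ahead of the robot, y to its left, z up, the work surface at z = 0. Lengths are in mm, angles in rad, forces in N, time in s.
With the tool pointing down it reaches from about 275 to 1000 mm from the base axis. Payload 8.4 kg.
Tool frame: the origin (TCP) lies at the very end of the fingers, on their centre line; the grasp point (between the pads) lies 19 mm behind it (r.tcp_to_grasp is the distance from the TCP to the grasp point, in mm); z points along the fingers, y is the line along which they close (so a half turn about z gives the same grasp; the last joint's range is limited). The gripper opens to 85 mm and grips with 20 to 120 N. Pads are 22 mm wide; open, the fingers measure 114 mm over their backs; the gripper's body (76 mm by 85 mm) begins 54 mm behind the grasp point. The pads swing forward as they close: fully open they stand 13 mm farther back than shut.
Start: joints at [-1.286, 0.353, 1.633, -0, 1.155, -0.002], TCP at [176.801, -599.474, 231.281] pointing down, gripper open.
Joint ranges: [-2.63, 2.63], [-0.92, 2.1], [0.06, 2.66], [-1.3, 4.44], [0, 2.69], [-3.02, 3.02]. Speed limits (rad/s): [2.22, 2.22, 2.79, 3.14, 3.14, 3.14].

INTERFACE

Orientations are given as [roll, pitch, yaw] about the fixed x, y, z axes, in that order (R = Rz(yaw) Ry(pitch) Rx(roll)).
In Python, from rig import r gives the robot as it stands. The module is installed in compiled form; this text tells all that it offers.
- The arm moves only by the tool play_rows, never from a script. Its argument "rows" is a list of rows, each an object with "dp": the shift along the tool's x, y, z in units of 40 mm (1.0 is 40 mm), a list of three; "turn": the turn, a rotation vector about the tool's x, y, z in units of 6 degrees (1.0 is 6 degrees), a list of three; "fingers": the closure, from 0 (fully open) to 1 (shut). In form: [{"dp": [tx, ty, tz], "turn": [wx, wy, wz], "fingers": fingers}, ...]. A call has 1 to 5 rows; each row shifts and turns the commanded pose from where the row before left it, along the tool's axes as they then stand; what a row does not reach is not made up. A row lasts 1/12 s, in which the tool goes at most 41.7 mm and 7.16 degrees, less where a joint would pass 70% of its speed; a pose out of reach is approached as far as the arm can. A call is refused whole if a number of a shift passes 1 or a number of a turn 1, either way. A call with a gripper value outside its range is refused whole. The fingers move at their own pace and stop on an object; "force" is the grip in N (left out, the last holds). Time passes only in rows, so rows that do not move let the fingers close. It gives the time, the measured TCP pose, the force, the opening and the grip force at its end, in the units of the state.
- r.sense(): the state, without advancing time (a new reading comes with each control period).
- r.grab_frame(name): name is "scene" or "top"; returns a dict with "pixels" (384x512x3 uint8, red, green, blue), "fx", "fy", "cx", "cy" (pixels), "pose" (4x4, takes a point from camera to world coordinates). Camera axes: x right, y down, z forward; pixel columns grow to the right and rows downward; lengths in mm; the calibration is good to about 2 mm. A picture is of the moment at which its call begins. There is no depth.
- r.sign_off(): hands the job in; it is judged then, once.
The state is a dict: "clock": time; "qpos": joint angles; "qvel": joint speeds; "joint_efforts": joint torques, N m; "eef_pos": TCP position; "tcp_rot": TCP orientation; "contact_force": force on the tool from outside, world axes, zero at the start; "wrist_torque": the same for the moment, N m; "opening": opening from 0.0 (shut) to 1.0 (fully open); "grasp_force": force on a finger pad.
Only numpy, scipy, OpenCV 4.12 (cv2) and the standard library are available. Lean on these libraries where they do the work, as an engineer would, in place of code of your own. Each camera call takes 0.05 s, during which the arm holds its last target. There are 200 camera calls.

## Working session

There is one attempt and no reset: what is moved stays moved. The work goes in short steps, Python scripts to look and compute and a tool call to move; the robot and the scene stay as the last step left them, time stands still between calls to the robot, and variables do not carry over. Pictures are saved under pics/ and viewed, at most 10 in all, crops included, and the job is handed in when it is done.

Besides the shell and the picture viewer there is one more tool, called after ">>>" as name(argument=value, ...), one argument or row to a line, values as JSON. play_rows: Moves the arm, as the interface text tells. Its arguments: {"type":"object","properties":{"rows":{"type":"array"},"force":{"type":"number"}},"required":["rows"]}

```bash
mkdir -p pics
cat > h.py <<'E'
import numpy as np, cv2
from rig import r
def grab(n,fn=None):
    f=r.grab_frame(n)
    if fn: cv2.imwrite('pics/'+fn,cv2.cvtColor(f['pixels'],cv2.COLOR_RGB2BGR))
    return f
def ray(f,u,v,z):
    T=np.array(f['pose']);d=T[:3,:3]@np.array([(u-f['cx'])/f['fx'],(v-f['cy'])/f['fy'],1]);o=T[:3,3]
    return o+d*(z-o[2])/d[2]
def proj(f,p):
    T=np.array(f['pose']);c=T[:3,:3].T@(np.array(p)-T[:3,3]);return f['fx']*c[0]/c[2]+f['cx'],f['fy']*c[1]/c[2]+f['cy']
E
python3 - <<'E'
from h import *
for n in('top','scene'):
    f=grab(n,n+'1.png');print(n,f['fx'],f['cx'],f['cy'],np.round(f['pose'],3).tolist())
print(r.sense())
E
```

```text
top 348.5514878828731 258.36466940804274 187.24470636067485 [[0.009, -0.987, 0.162, 416.073], [-1.0, -0.005, 0.025, -17.344], [-0.024, -0.163, -0.986, 1088.298], [0.0, 0.0, 0.0, 1.0]]
scene 424.3402973430645 253.29218621299825 183.70912477909621 [[-0.831, -0.366, 0.419, -118.056], [-0.556, 0.572, -0.603, 992.801], [-0.019, -0.734, -0.679, 1171.732], [0.0, 0.0, 0.0, 1.0]]
{'clock': 0.1, 'qpos': array([-1.28639252e+00,  3.53572670e-01,  1.63405646e+00, -6.18404786e-06,
        1.15520904e+00, -2.37443105e-03]), 'qvel': array([-0.00142801, -0.00309696, -0.00224663,  0.00254145,  0.00026504,
       -0.00071051]), 'joint_efforts': array([ 2.69517232e-04, -6.06356049e+01, -3.42819750e+01, -3.69363045e-05,
        3.86668937e-03,  9.25975371e-06]), 'eef_pos': array([ 176.683022  , -599.06014932,  230.64205734]), 'tcp_rot': array([-3.14034713e+00,  2.69713801e-06,  2.86780739e-01]), 'contact_force': array([-0.36507185, -0.47373334,  0.06773326]), 'wrist_torque': array([-0.06929008,  0.05069667,  0.04085237]), 'grasp_force': 0.0, 'opening': 0.9950411572162581}
```

View pics/top1.png

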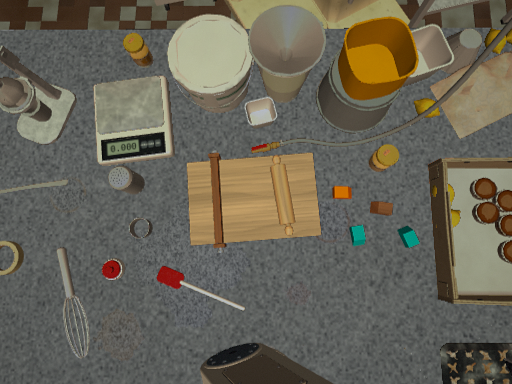

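View pics/scene1.png

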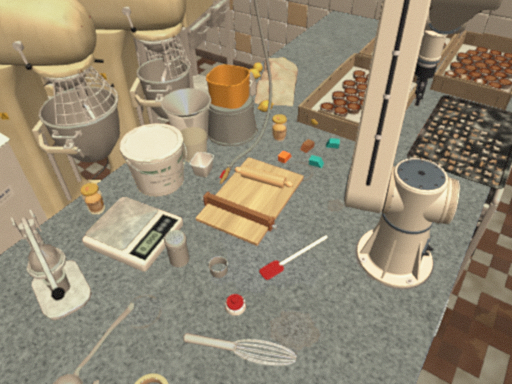

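The top view shows the board with corners at about (188,163), (313,153), (320,236) and (191,245). The strip is near column 217, the pin runs from (277,160) to (290,232), and the brown chock is at (382,208). I'll zoom in for exact edges.

Run:
```python
from h import *
f=grab('top');im=cv2.cvtColor(f['pixels'],cv2.COLOR_RGB2BGR)
c=im[140:260,180:400];cv2.imwrite('pics/z.png',cv2.resize(c,None,fx=3.6,fy=3.6,interpolation=cv2.INTER_CUBIC))
hsv=cv2.cvtColor(im,cv2.COLOR_BGR2HSV)
for p in [(382,207),(378,206),(388,210),(217,200),(250,200),(283,195),(270,200),(342,192)]: print(p,hsv[p[1],p[0]])
```

```text
(382, 207) [ 14 165 124]
(378, 206) [ 13 179 111]
(388, 210) [ 13 165 116]
(217, 200) [ 13 166 121]
(250, 200) [ 17 117 172]
(283, 195) [ 18 118 162]
(270, 200) [ 18 118 183]
(342, 192) [ 16 255 206]
```

View pics/z.png

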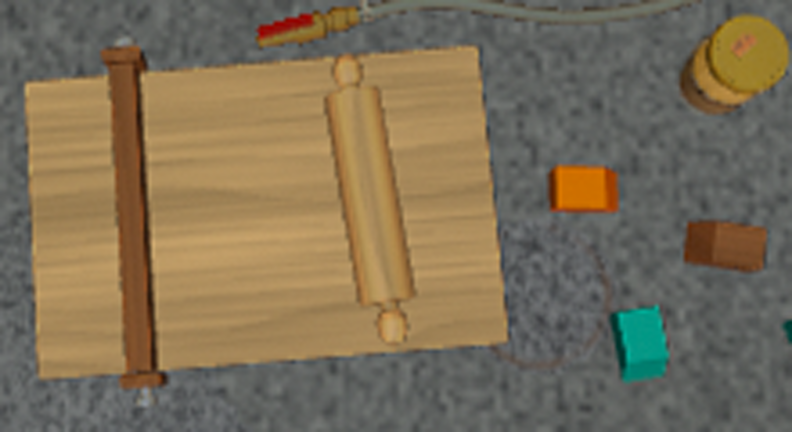

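The zoomed crop shows the board, the strip, the slightly skewed pin and the brown chock with its slope facing the board (left). I'll turn these pixels into world points.

Run:
```python
from h import *
f=grab('top')
P=lambda u,v,z:ray(f,180+(u+.5)/3.6-.5,140+(v+.5)/3.6-.5,z)
b=[P(*p,18) for p in[(25,83),(477,46),(508,342),(41,379)]]
C=np.mean(b,0);Y=(b[0]+b[3]-b[1]-b[2])[:2];print('lens',np.linalg.norm(b[0]-b[1]),np.linalg.norm(b[1]-b[2]))
Y/=np.linalg.norm(Y);X=np.array([Y[1],-Y[0]])
print('board',C,'Y',Y,'yaw',np.arctan2(X[1],X[0]))
def B(p): d=(p-C)[:2];return np.round([d@X,d@Y],1)
for n,u,v,z in [('stripL58',112,62,58),('stripL58b',130,372,58),('stripR18',142,62,18),('stripR18b',156,372,18),('stripR58',142,62,58),('stripR58b',156,372,58),
 ('barrel',326,97,42),('',380,87,42),('',412,297,42),('',360,302,42),('knob',346,55,42),('',393,343,42),
 ('ch toe',685,222,0),('',685,263,0),('ch slopetop',715,222,30),('',712,266,30),('ch back',766,228,30),('',762,271,30)]:
    p=P(u,v,z);print(n,np.round(p[:2],1),B(p))
hsv=cv2.cvtColor(f['pixels'],cv2.COLOR_RGB2HSV)
print(hsv[200,208:228].tolist())
```

```text
lens 398.11818065955157 257.7564237573147
board [558.88093237  28.10185426  18.        ] Y [-0.08686974  0.99621968] yaw 0.08697936883884368
stripL58 [679.  155.2] [130.7 116.1]
stripL58b [419.7 132.3] [-129.6  115.9]
stripR18 [689.2 135.4] [139.2  95.5]
stripR18b [420.1 116.1] [-130.6   99.7]
stripR58 [679.  129.7] [128.5  90.7]
stripR58b [419.9 111.1] [-131.2   94.8]
barrel [652.9 -26.3] [ 88.9 -62.4]
 [661.8 -72.4] [  93.8 -109. ]
 [483.3 -98.3] [ -86.2 -119.3]
 [478.9 -55.2] [-86.9 -76. ]
knob [689.8 -43.3] [124.2 -82.6]
 [445.4 -82.3] [-122.7 -100.2]
ch toe [ 552.7 -338.1] [ -38.  -364.3]
 [ 517.1 -336.6] [ -73.3 -359.7]
ch slopetop [ 549.  -354.3] [ -43.  -380.1]
 [ 511.9 -350.1] [ -79.7 -372.7]
ch back [ 544.2 -396.7] [ -51.5 -421.9]
 [ 508.  -391.4] [ -87.1 -413.5]
[[19, 119, 157], [18, 120, 160], [18, 117, 161], [18, 119, 159], [18, 121, 116], [13, 172, 117], [14, 173, 124], [13, 166, 123], [13, 167, 116], [13, 166, 120], [13, 169, 125], [12, 190, 129], [12, 168, 56], [17, 133, 119], [18, 119, 170], [18, 116, 165], [18, 119, 165], [18, 118, 164], [18, 118, 166], [18, 118, 166]]
```

```bash
cat >> h.py <<'E'
from scipy.spatial.transform import Rotation as Ro
def plan(tgt,yaw,N):
    "constant per-row dp (units of 40mm) and turn (6deg) to reach tgt in N rows, tool down"
    s=r.sense();y0=s['tcp_rot'][2];w=(yaw-y0)/N
    M=sum(Ro.from_euler('xyz',[np.pi,0,y0+w*k]).as_matrix() for k in range(N))
    dp=np.linalg.solve(M,np.array(tgt)-s['eef_pos'])/40
    print('dp',np.round(dp,3),'turnz',round(-np.degrees(w)/6,3),'pos',np.round(s['eef_pos'],1),np.round(s['tcp_rot'],3),'F',np.round(s['contact_force'],1),'t',s['clock'])
E
python3 -c "
from h import *
plan([572.8,-131.3,180],1.658,20)"
```

```text
dp [0.828 0.058 0.064] turnz -0.655 pos [ 176.7 -599.2  230.9] [-3.141 -0.     0.287] F [ 0.2 -0.3  0.1] t 0.2
```

>>> play_rows(
  rows=[
    {"dp":[0.83,0.06,0.06],"turn":[0,0,-0.655],"fingers":0},
    {"dp":[0.83,0.06,0.06],"turn":[0,0,-0.655],"fingers":0},
    {"dp":[0.83,0.06,0.06],"turn":[0,0,-0.655],"fingers":0},
    {"dp":[0.83,0.06,0.06],"turn":[0,0,-0.655],"fingers":0},
    {"dp":[0.83,0.06,0.06],"turn":[0,0,-0.655],"fingers":0},
  ],
)

```text
clock: 0.62
eef_pos: [333.7, -541.9, 219.0]
tcp_rot: [3.142, -0.0, 0.633]
contact_force: [0.1, 0.0, -1.0]
opening: 1.0
grasp_force: 0.0
```

>>> play_rows(
  rows=[
    {"dp":[0.83,0.06,0.06],"turn":[0,0,-0.655],"fingers":0},
    {"dp":[0.83,0.06,0.06],"turn":[0,0,-0.655],"fingers":0},
    {"dp":[0.83,0.06,0.06],"turn":[0,0,-0.655],"fingers":0},
    {"dp":[0.83,0.06,0.06],"turn":[0,0,-0.655],"fingers":0},
    {"dp":[0.83,0.06,0.06],"turn":[0,0,-0.655],"fingers":0},
  ],
)

```text
clock: 1.03
eef_pos: [460.8, -435.3, 207.0]
tcp_rot: [3.142, 0.0, 0.976]
contact_force: [0.8, -0.2, -0.9]
opening: 0.999
grasp_force: 0.0
```

>>> play_rows(
  rows=[
    {"dp":[0.83,0.06,0.06],"turn":[0,0,-0.655],"fingers":0},
    {"dp":[0.83,0.06,0.06],"turn":[0,0,-0.655],"fingers":0},
    {"dp":[0.83,0.06,0.06],"turn":[0,0,-0.655],"fingers":0},
    {"dp":[0.83,0.06,0.06],"turn":[0,0,-0.655],"fingers":0},
    {"dp":[0.83,0.06,0.06],"turn":[0,0,-0.655],"fingers":0},
  ],
)

```text
clock: 1.45
eef_pos: [544.6, -292.2, 195.0]
tcp_rot: [3.141, -0.0, 1.319]
contact_force: [0.2, -0.6, 0.9]
opening: 1.002
grasp_force: 0.0
```

```bash
python3 -c "
from h import *
plan([572.8,-131.3,100],1.658,6)"
```

```text
dp [0.683 0.043 0.396] turnz -0.539 pos [ 544.6 -292.2  195. ] [ 3.141 -0.     1.319] F [ 0.2 -0.6  0.9] t 1.45
```

>>> play_rows(
  rows=[
    {"dp":[0.683,0.043,0.396],"turn":[0,0,-0.539],"fingers":0},
    {"dp":[0.683,0.043,0.396],"turn":[0,0,-0.539],"fingers":0},
    {"dp":[0.683,0.043,0.396],"turn":[0,0,-0.539],"fingers":0},
    {"dp":[0.683,0.043,0.396],"turn":[0,0,-0.539],"fingers":0},
    {"dp":[0.683,0.043,0.396],"turn":[0,0,-0.539],"fingers":0},
  ],
)

```text
clock: 1.87
eef_pos: [571.8, -158.8, 115.4]
tcp_rot: [3.141, 0.0, 1.601]
contact_force: [0.3, -0.1, -0.1]
opening: 1.007
grasp_force: 0.0
```

>>> play_rows(
  rows=[
    {"dp":[0.683,0.043,0.396],"turn":[0,0,-0.539],"fingers":0},
    {"dp":[0,0,0.5],"turn":[0,0,0],"fingers":0},
    {"dp":[0,0,0.5],"turn":[0,0,0],"fingers":0},
    {"dp":[0,0,0.5],"turn":[0,0,0],"fingers":0},
    {"dp":[0,0,0.3],"turn":[0,0,0],"fingers":0},
  ],
)

```text
clock: 2.28
eef_pos: [571.5, -132.2, 26.3]
tcp_rot: [-3.14, -0.001, 1.655]
contact_force: [-0.7, -0.7, 1.0]
opening: 1.001
grasp_force: 0.0
```

```bash
python3 -c "
from h import *
plan([572.8,-131.3,25],1.658,1)
f=grab('top');im=cv2.cvtColor(f['pixels'],cv2.COLOR_RGB2BGR)
g=grab('scene');im2=cv2.cvtColor(g['pixels'],cv2.COLOR_RGB2BGR)
a=cv2.resize(im[130:260,180:340],(640,520),interpolation=2)
cv2.imwrite('pics/z2.png',np.hstack([cv2.resize(a,(400,325)),cv2.resize(im2[140:270,180:340],(400,325),interpolation=2)]))"
```

```text
dp [0.02  0.033 0.032] turnz -0.03 pos [ 571.5 -132.2   26.3] [-3.140e+00 -1.000e-03  1.655e+00] F [-0.7 -0.7  1. ] t 2.2833
```

View pics/z2.png

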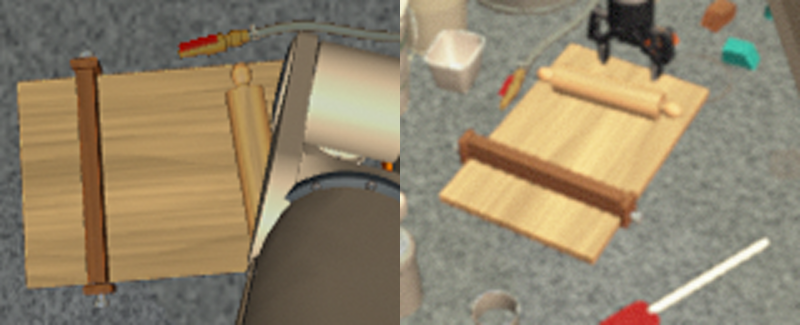

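The gripper is down behind the pin and clear of it, with both fingers spanning the barrel. I'll start pushing slowly.

>>> play_rows(
  rows=[
    {"dp":[0.2,0,0],"turn":[0,0,-0.03],"fingers":0},
    {"dp":[0.2,0,0],"turn":[0,0,0],"fingers":0},
    {"dp":[0.15,0,0],"turn":[0,0,0],"fingers":0},
    {"dp":[0.1,0,0],"turn":[0,0,0],"fingers":0},
    {"dp":[0.1,0,0],"turn":[0,0,0],"fingers":0},
  ],
)

```text
clock: 2.8
eef_pos: [570.4, -102.2, 29.1]
tcp_rot: [3.14, 0.0, 1.658]
contact_force: [0.2, 0.1, -0.5]
opening: 0.995
grasp_force: 0.3
```

>>> play_rows(
  rows=[
    {"dp":[0.1,0,0],"turn":[0,0,0],"fingers":0},
    {"dp":[0.1,0,0],"turn":[0,0,0],"fingers":0},
    {"dp":[0.1,0,0],"turn":[0,0,0],"fingers":0},
    {"dp":[0.1,0,0],"turn":[0,0,0],"fingers":0},
    {"dp":[0.1,0,0],"turn":[0,0,0],"fingers":0},
  ],
)

```text
clock: 3.22
eef_pos: [568.2, -82.6, 28.3]
tcp_rot: [-3.142, -0.0, 1.657]
contact_force: [-0.2, -0.5, -0.2]
opening: 1.0
grasp_force: 0.3
```

>>> play_rows(
  rows=[
    {"dp":[0.1,0,0],"turn":[0,0,0],"fingers":0},
    {"dp":[0.1,0,0],"turn":[0,0,0],"fingers":0},
    {"dp":[0.1,0,0],"turn":[0,0,0],"fingers":0},
    {"dp":[0.1,0,0],"turn":[0,0,0],"fingers":0},
    {"dp":[0.1,0,0],"turn":[0,0,0],"fingers":0},
  ],
)

```text
clock: 3.63
eef_pos: [566.4, -62.6, 28.2]
tcp_rot: [-3.142, -0.0, 1.657]
contact_force: [0.3, -0.4, 0.0]
opening: 1.0
grasp_force: 0.2
```

>>> play_rows(
  rows=[
    {"dp":[0.1,0,0],"turn":[0,0,0],"fingers":0},
    {"dp":[0.1,0,0],"turn":[0,0,0],"fingers":0},
    {"dp":[0.1,0,0],"turn":[0,0,0],"fingers":0},
    {"dp":[0.1,0,0],"turn":[0,0,0],"fingers":0},
    {"dp":[0.1,0,0],"turn":[0,0,0],"fingers":0},
  ],
)

```text
clock: 4.05
eef_pos: [564.7, -42.7, 28.2]
tcp_rot: [-3.142, -0.0, 1.657]
contact_force: [0.4, -0.4, 1.4]
opening: 1.004
grasp_force: 0.2
```

```bash
python3 -c "
from h import *
plan([572.8,-131.3,25],1.658,1)
f=grab('top');im=cv2.cvtColor(f['pixels'],cv2.COLOR_RGB2BGR)
g=grab('scene');im2=cv2.cvtColor(g['pixels'],cv2.COLOR_RGB2BGR)
a=cv2.resize(im[130:260,180:340],(400,325),interpolation=2)
cv2.imwrite('pics/z3.png',np.hstack([a,cv2.resize(im2[140:270,180:340],(400,325),interpolation=2)]))"
```

```text
dp [-2.225  0.01   0.081] turnz -0.005 pos [564.7 -42.7  28.2] [-3.142 -0.     1.657] F [ 0.4 -0.4  1.4] t 4.05
```

View pics/z3.png

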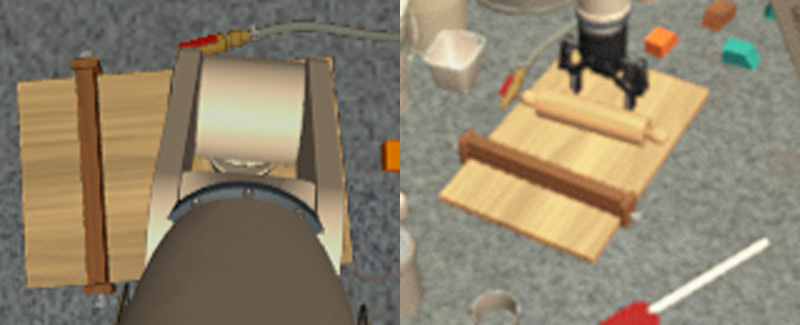

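The pin rolls ahead of the fingers and is now parallel to the strip, with about 100 mm to go. I'll keep pushing.

>>> play_rows(
  rows=[
    {"dp":[0.1,0,0.04],"turn":[0,0,0],"fingers":0},
    {"dp":[0.1,0,0.04],"turn":[0,0,0],"fingers":0},
    {"dp":[0.1,0,0],"turn":[0,0,0],"fingers":0},
    {"dp":[0.1,0,0],"turn":[0,0,0],"fingers":0},
    {"dp":[0.1,0,0],"turn":[0,0,0],"fingers":0},
  ],
)

```text
clock: 4.57
eef_pos: [562.9, -22.7, 25.0]
tcp_rot: [-3.141, -0.0, 1.657]
contact_force: [-0.3, -0.2, 0.8]
opening: 0.998
grasp_force: 0.0
```

>>> play_rows(
  rows=[
    {"dp":[0.1,0,0],"turn":[0,0,0],"fingers":0},
    {"dp":[0.1,0,0],"turn":[0,0,0],"fingers":0},
    {"dp":[0.1,0,0],"turn":[0,0,0],"fingers":0},
    {"dp":[0.1,0,0],"turn":[0,0,0],"fingers":0},
    {"dp":[0.1,0,0],"turn":[0,0,0],"fingers":0},
  ],
)

```text
clock: 4.98
eef_pos: [561.3, -2.8, 25.1]
tcp_rot: [3.142, -0.0, 1.657]
contact_force: [-0.0, -0.6, 0.3]
opening: 1.002
grasp_force: 0.3
```

>>> play_rows(
  rows=[
    {"dp":[0.1,0,0],"turn":[0,0,0],"fingers":0},
    {"dp":[0.1,0,0],"turn":[0,0,0],"fingers":0},
    {"dp":[0.1,0,0],"turn":[0,0,0],"fingers":0},
    {"dp":[0.1,0,0],"turn":[0,0,0],"fingers":0},
    {"dp":[0.08,0,0],"turn":[0,0,0],"fingers":0},
  ],
)

```text
clock: 5.4
eef_pos: [559.6, 16.4, 25.0]
tcp_rot: [-3.142, -0.0, 1.657]
contact_force: [-0.3, 0.6, 1.2]
opening: 1.001
grasp_force: 0.0
```

>>> play_rows(
  rows=[
    {"dp":[0.07,0,0],"turn":[0,0,0],"fingers":0},
    {"dp":[0.06,0,0],"turn":[0,0,0],"fingers":0},
    {"dp":[0.05,0,0],"turn":[0,0,0],"fingers":0},
    {"dp":[0.05,0,0],"turn":[0,0,0],"fingers":0},
    {"dp":[0.05,0,0],"turn":[0,0,0],"fingers":0},
  ],
)

```text
clock: 5.82
eef_pos: [558.7, 27.2, 25.1]
tcp_rot: [3.142, 0.0, 1.657]
contact_force: [-0.6, 0.3, -0.1]
opening: 0.999
grasp_force: 0.1
```

```bash
python3 -c "
from h import *
plan([572.8,-131.3,25],1.658,1)
g=grab('scene');im2=cv2.cvtColor(g['pixels'],cv2.COLOR_RGB2BGR)
cv2.imwrite('pics/z4.png',cv2.resize(im2[150:250,190:320],(780,600),interpolation=2))"
```

```text
dp [-3.978e+00  9.000e-03  2.000e-03] turnz -0.006 pos [558.7  27.2  25.1] [3.142 0.    1.657] F [-0.6  0.3 -0.1] t 5.8167
```

View pics/z4.png

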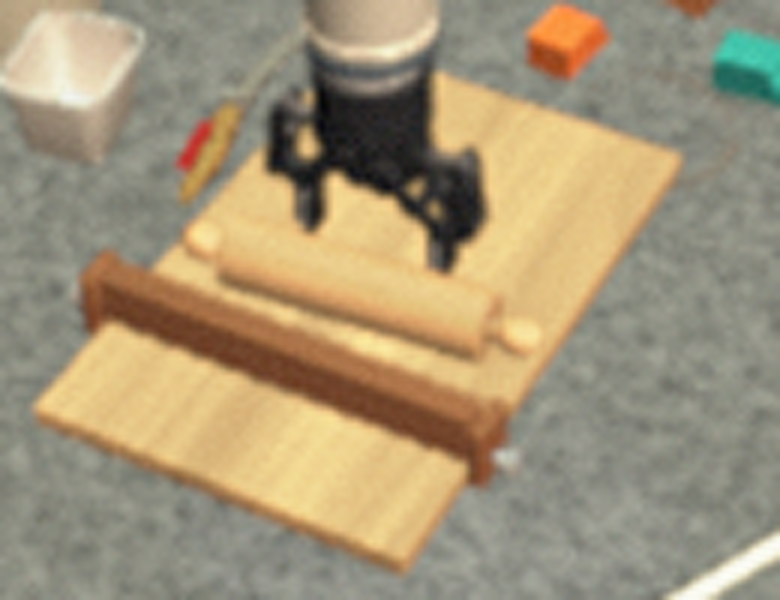

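The pin is about 35 mm short of the strip and parallel to it. I'll close in slowly, watching the force.

>>> play_rows(
  rows=[
    {"dp":[0.05,0,0],"turn":[0,0,0],"fingers":0},
    {"dp":[0.05,0,0],"turn":[0,0,0],"fingers":0},
    {"dp":[0.05,0,0],"turn":[0,0,0],"fingers":0},
    {"dp":[0.05,0,0],"turn":[0,0,0],"fingers":0},
    {"dp":[0.05,0,0],"turn":[0,0,0],"fingers":0},
  ],
)

```text
clock: 6.28
eef_pos: [557.8, 37.2, 25.0]
tcp_rot: [-3.142, 0.0, 1.658]
contact_force: [0.3, -0.1, -0.1]
opening: 1.003
grasp_force: 0.0
```

>>> play_rows(
  rows=[
    {"dp":[0.05,0,0],"turn":[0,0,0],"fingers":0},
    {"dp":[0.05,0,0],"turn":[0,0,0],"fingers":0},
    {"dp":[0.05,0,0],"turn":[0,0,0],"fingers":0},
    {"dp":[0.05,0,0],"turn":[0,0,0],"fingers":0},
    {"dp":[0.05,0,0],"turn":[0,0,0],"fingers":0},
  ],
)

```text
clock: 6.7
eef_pos: [556.9, 47.2, 25.1]
tcp_rot: [3.142, -0.0, 1.657]
contact_force: [-0.3, 0.5, 0.1]
opening: 1.002
grasp_force: 0.1
```

>>> play_rows(
  rows=[
    {"dp":[0.05,0,0],"turn":[0,0,0],"fingers":0},
    {"dp":[0.04,0,0],"turn":[0,0,0],"fingers":0},
    {"dp":[0.03,0,0],"turn":[0,0,0],"fingers":0},
  ],
)

```text
clock: 6.95
eef_pos: [556.5, 52.0, 25.0]
tcp_rot: [-3.142, -0.0, 1.657]
contact_force: [-0.1, -0.1, 0.2]
opening: 1.003
grasp_force: 0.2
```

```bash
python3 -c "
from h import *
plan([572.8,-131.3,25],1.658,1)
g=grab('scene');im2=cv2.cvtColor(g['pixels'],cv2.COLOR_RGB2BGR)
cv2.imwrite('pics/z5.png',cv2.resize(im2[170:240,195:285],(771,600),interpolation=2))"
```

```text
dp [-4.601e+00  1.000e-02  1.000e-03] turnz -0.005 pos [556.5  52.   25. ] [-3.142 -0.     1.657] F [-0.1 -0.1  0.2] t 6.95
```

View pics/z5.png

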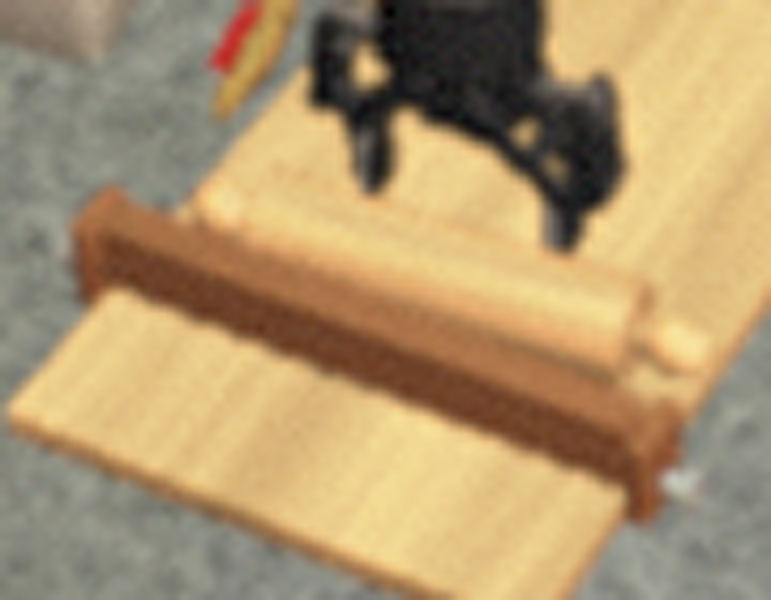

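The pin is close to the strip, about 10 mm short by estimate. I'll creep forward at about 1 mm per row.

>>> play_rows(
  rows=[
    {"dp":[0.03,0,0],"turn":[0,0,0],"fingers":0},
    {"dp":[0.03,0,0],"turn":[0,0,0],"fingers":0},
    {"dp":[0.03,0,0],"turn":[0,0,0],"fingers":0},
    {"dp":[0.03,0,0],"turn":[0,0,0],"fingers":0},
  ],
)

```text
clock: 7.33
eef_pos: [556.1, 56.4, 25.1]
tcp_rot: [-3.142, 0.0, 1.658]
contact_force: [-0.6, -4.3, 2.6]
opening: 1.0
grasp_force: 1.9
```

>>> play_rows(
  rows=[
    {"dp":[0.025,0,0],"turn":[0,0,0],"fingers":0},
    {"dp":[0.025,0,0],"turn":[0,0,0],"fingers":0},
  ],
)

```text
clock: 7.5
eef_pos: [555.8, 58.2, 25.2]
tcp_rot: [-3.141, 0.001, 1.658]
contact_force: [-1.9, -4.0, 3.9]
opening: 1.002
grasp_force: 2.1
```

>>> play_rows(
  rows=[
    {"dp":[0,0,0],"turn":[0,0,0],"fingers":0},
  ],
)

```text
clock: 7.58
eef_pos: [555.8, 58.4, 25.1]
tcp_rot: [-3.141, 0.0, 1.658]
contact_force: [-0.4, -3.8, 2.6]
opening: 0.998
grasp_force: 1.8
```

```bash
python3 -c "
from h import *
plan([572.8,-131.3,25],1.658,1)
g=grab('scene');im2=cv2.cvtColor(g['pixels'],cv2.COLOR_RGB2BGR)
cv2.imwrite('pics/z6.png',cv2.resize(im2[170:240,195:285],(771,600),interpolation=2))
f=grab('top');h=cv2.cvtColor(f['pixels'],cv2.COLOR_RGB2HSV)
for v in(170,200,230): print(v,h[v,208:232,2].tolist())
for v in(170,200,230): print(v,h[v,208:232,0].tolist())
"
```

```text
dp [-4.762e+00  1.100e-02  3.000e-03] turnz -0.002 pos [555.8  58.4  25.1] [-3.141  0.     1.658] F [-0.4 -3.8  2.6] t 7.5833
170 [136, 210, 206, 203, 205, 204, 207, 206, 206, 207, 207, 206, 208, 207, 207, 208, 207, 208, 208, 206, 208, 209, 209, 208]
200 [76, 75, 76, 75, 72, 82, 127, 121, 115, 117, 122, 129, 56, 115, 149, 184, 179, 148, 192, 151, 133, 126, 124, 131]
230 [96, 97, 97, 97, 97, 98, 98, 98, 97, 96, 98, 98, 97, 98, 99, 100, 99, 97, 98, 100, 98, 100, 99, 100]
170 [18, 18, 17, 17, 17, 18, 18, 17, 18, 18, 18, 18, 18, 18, 18, 18, 18, 17, 18, 19, 19, 18, 18, 19]
200 [19, 16, 19, 17, 19, 15, 14, 14, 14, 14, 13, 12, 11, 16, 17, 16, 18, 19, 20, 17, 17, 17, 15, 17]
230 [19, 18, 16, 17, 17, 17, 18, 18, 17, 17, 16, 18, 17, 17, 17, 18, 18, 19, 17, 16, 18, 17, 18, 16]
```

View pics/z6.png

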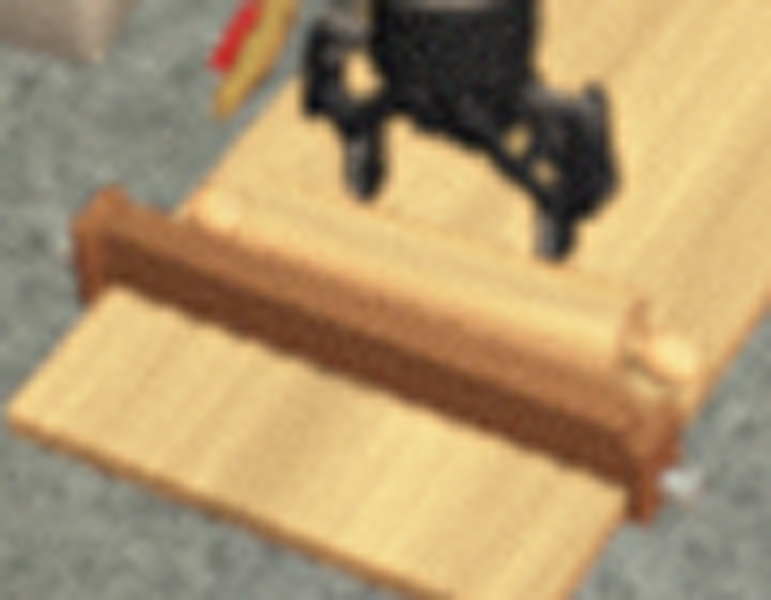

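The pin lies along the strip, and the strip's edge pixels have not moved. The force is a steady 4 N. I'll hold for 0.4 s, back off gently and rise.

>>> play_rows(
  rows=[
    {"dp":[0,0,0],"turn":[0,0,0],"fingers":0},
    {"dp":[0,0,0],"turn":[0,0,0],"fingers":0},
    {"dp":[0,0,0],"turn":[0,0,0],"fingers":0},
    {"dp":[0,0,0],"turn":[0,0,0],"fingers":0},
    {"dp":[0,0,0],"turn":[0,0,0],"fingers":0},
  ],
)

```text
clock: 8.1
eef_pos: [555.9, 58.5, 25.0]
tcp_rot: [-3.141, 0.0, 1.658]
contact_force: [-1.2, -4.9, 2.9]
opening: 0.997
grasp_force: 2.1
```

>>> play_rows(
  rows=[
    {"dp":[-0.01,0,0],"turn":[0,0,0],"fingers":0},
    {"dp":[-0.01,0,0],"turn":[0,0,0],"fingers":0},
    {"dp":[-0.02,0,0],"turn":[0,0,0],"fingers":0},
    {"dp":[-0.02,0,0],"turn":[0,0,0],"fingers":0},
    {"dp":[-0.03,0,0],"turn":[0,0,0],"fingers":0},
  ],
)

```text
clock: 8.52
eef_pos: [556.3, 55.1, 25.0]
tcp_rot: [3.141, -0.0, 1.657]
contact_force: [-0.4, 0.4, -0.1]
opening: 1.0
grasp_force: 0.0
```

>>> play_rows(
  rows=[
    {"dp":[-0.1,0,0],"turn":[0,0,0],"fingers":0},
    {"dp":[-0.3,0,0],"turn":[0,0,0],"fingers":0},
    {"dp":[-0.4,0,0],"turn":[0,0,0],"fingers":0},
    {"dp":[-0.5,0,-0.5],"turn":[0,0,0],"fingers":0},
    {"dp":[-0.5,0,-0.8],"turn":[0,0,0],"fingers":0},
  ],
)

```text
clock: 8.93
eef_pos: [560.0, -18.1, 74.9]
tcp_rot: [-3.136, -0.001, 1.658]
contact_force: [0.1, 0.1, -0.9]
opening: 1.002
grasp_force: 0.0
```

```bash
python3 -c "
from h import *
plan([530.5,-365,130],1.42,10)"
```

```text
dp [-0.871 -0.057 -0.138] turnz 0.227 pos [560.  -18.1  74.9] [-3.136e+00 -1.000e-03  1.658e+00] F [ 0.1  0.1 -0.9] t 8.9333
```

>>> play_rows(
  rows=[
    {"dp":[-0.87,-0.057,-0.3],"turn":[0,0,0.227],"fingers":0},
    {"dp":[-0.87,-0.057,-0.3],"turn":[0,0,0.227],"fingers":0},
    {"dp":[-0.87,-0.057,-0.3],"turn":[0,0,0.227],"fingers":0},
    {"dp":[-0.87,-0.057,-0.3],"turn":[0,0,0.227],"fingers":0},
    {"dp":[-0.87,-0.057,-0.2],"turn":[0,0,0.227],"fingers":0},
  ],
)

```text
clock: 9.35
eef_pos: [557.8, -193.7, 134.4]
tcp_rot: [3.14, 0.001, 1.537]
contact_force: [0.8, 0.1, 0.7]
opening: 1.0
grasp_force: 0.0
```

>>> play_rows(
  rows=[
    {"dp":[-0.87,-0.057,0],"turn":[0,0,0.227],"fingers":0},
    {"dp":[-0.87,-0.057,0],"turn":[0,0,0.227],"fingers":0},
    {"dp":[-0.87,-0.057,0],"turn":[0,0,0.227],"fingers":0},
    {"dp":[-0.87,-0.057,0],"turn":[0,0,0.227],"fingers":0},
    {"dp":[-0.87,-0.057,0],"turn":[0,0,0.227],"fingers":0},
  ],
)

```text
clock: 9.77
eef_pos: [531.6, -366.1, 133.1]
tcp_rot: [3.141, 0.0, 1.418]
contact_force: [0.4, 0.9, -0.4]
opening: 0.997
grasp_force: 0.0
```

```bash
python3 -c "
from h import *
plan([530.5,-365,3],1.42,8)
f=grab('top');im=cv2.cvtColor(f['pixels'],cv2.COLOR_RGB2BGR)
g=grab('scene');im2=cv2.cvtColor(g['pixels'],cv2.COLOR_RGB2BGR)
a=cv2.resize(im[145:250,185:265],(457,600),interpolation=2)
b=cv2.resize(im2[110:190,290:335],(337,600),interpolation=2)
cv2.imwrite('pics/z7.png',np.hstack([a,b]))"
```

```text
dp [ 0.003 -0.004  0.406] turnz -0.002 pos [ 531.6 -366.1  133.1] [3.141 0.    1.418] F [ 0.4  0.9 -0.4] t 9.7667
```

View pics/z7.png

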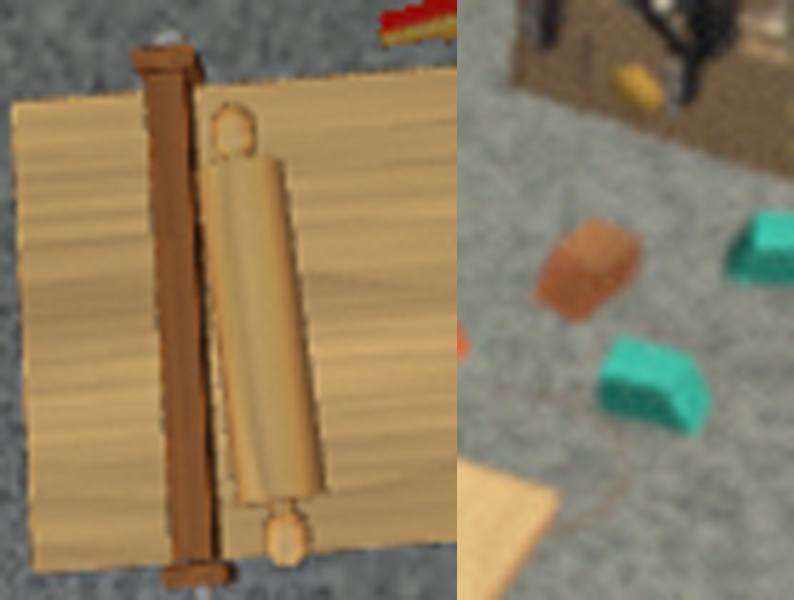

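```bash
cat >> h.py <<'E'
C=np.array([558.88,28.10]);Y=np.array([-.08687,.99622]);X=np.array([Y[1],-Y[0]])
def B(p): d=np.array(p)[:2]-C;return np.round([d@X,d@Y],1)
def W(x,y): return np.round(C+x*X+y*Y,1)
E
python3 - <<'E'
from h import *
f=grab('top');k=5.714
P=lambda u,v,z:B(ray(f,185+(u+.5)/k-.5,145+(v+.5)/k-.5,z))
for n,u,v,z in[('barrel',203,165,42),('',283,160,42),('',325,490,42),('',240,503,42),('knob',233,103,42),('',287,566,42),('stripR58',190,80,58),('',215,560,58),('stripL',147,80,58),('',174,560,58),('boardL',12,102,18),('',35,570,18)]: print(n,P(u,v,z))
E
```

```text
barrel [80.2 92.6]
 [79.3 49.5]
 [-98.1  39.3]
 [-101.3   84.1]
knob [112.9  74.4]
 [-135.7   61.7]
stripR58 [123.4  94.8]
 [-129.9   96.9]
stripL [125.4 117.8]
 [-128.3  117.9]
boardL [129.7 199.1]
 [-127.1  198.2]
```

The pin kept its skew while rolling. Its +x end touches the strip, and the −x end is about 9 mm short. I'll push again with a finger near the −x end.

```bash
python3 -c "
from h import *
t=W(-35,0);print(t)
plan([*t,90],1.658,12)"
```

```text
[524.   25.1]
dp [ 0.816 -0.051  0.089] turnz -0.193 pos [ 531.4 -366.5  132.8] [3.141 0.    1.416] F [-0.4  0.9 -0.5] t 9.9167
```

>>> play_rows(
  rows=[
    {"dp":[0.816,-0.051,0.089],"turn":[0,0,-0.193],"fingers":0},
    {"dp":[0.816,-0.051,0.089],"turn":[0,0,-0.193],"fingers":0},
    {"dp":[0.816,-0.051,0.089],"turn":[0,0,-0.193],"fingers":0},
    {"dp":[0.816,-0.051,0.089],"turn":[0,0,-0.193],"fingers":0},
    {"dp":[0.816,-0.051,0.089],"turn":[0,0,-0.193],"fingers":0},
  ],
)

```text
clock: 10.33
eef_pos: [540.0, -198.1, 115.0]
tcp_rot: [-3.141, -0.0, 1.522]
contact_force: [0.4, -0.2, 0.2]
opening: 1.004
grasp_force: 0.0
```

>>> play_rows(
  rows=[
    {"dp":[0.816,-0.051,0.089],"turn":[0,0,-0.193],"fingers":0},
    {"dp":[0.816,-0.051,0.089],"turn":[0,0,-0.193],"fingers":0},
    {"dp":[0.816,-0.051,0.089],"turn":[0,0,-0.193],"fingers":0},
    {"dp":[0.816,-0.051,0.089],"turn":[0,0,-0.193],"fingers":0},
    {"dp":[0.816,-0.051,0.089],"turn":[0,0,-0.193],"fingers":0},
  ],
)

```text
clock: 10.75
eef_pos: [531.2, -34.8, 97.4]
tcp_rot: [3.142, -0.0, 1.624]
contact_force: [0.5, 0.4, 0.1]
opening: 0.995
grasp_force: 0.0
```

>>> play_rows(
  rows=[
    {"dp":[0.816,-0.051,0.089],"turn":[0,0,-0.193],"fingers":0},
    {"dp":[0.816,-0.051,0.089],"turn":[0,0,-0.193],"fingers":0},
    {"dp":[0,0,0],"turn":[0,0,0],"fingers":0},
  ],
)

```text
clock: 11.0
eef_pos: [521.8, 32.8, 89.7]
tcp_rot: [-3.14, -0.001, 1.667]
contact_force: [0.1, -0.8, -0.2]
opening: 1.0
grasp_force: 0.0
```

```bash
python3 -c "
from h import *
t=W(-35,0)
plan([*t,25],1.658,4);print(B(r.sense()['eef_pos']))"
```

```text
dp [-0.049  0.009  0.404] turnz 0.022 pos [521.8  32.8  89.7] [-3.140e+00 -1.000e-03  1.667e+00] F [ 0.1 -0.8 -0.2] t 11.0
[-36.6   7.9]
```

>>> play_rows(
  rows=[
    {"dp":[-0.05,0,0.4],"turn":[0,0,0.022],"fingers":0},
    {"dp":[-0.05,0,0.4],"turn":[0,0,0.022],"fingers":0},
    {"dp":[-0.05,0,0.4],"turn":[0,0,0.022],"fingers":0},
    {"dp":[-0.05,0,0.4],"turn":[0,0,0.022],"fingers":0},
  ],
)

```text
clock: 11.33
eef_pos: [524.2, 20.3, 25.9]
tcp_rot: [3.141, -0.0, 1.654]
contact_force: [0.3, -0.6, 0.2]
opening: 0.999
grasp_force: 0.0
```

>>> play_rows(
  rows=[
    {"dp":[0.1,0,0],"turn":[0,0,0],"fingers":0},
    {"dp":[0.1,0,0],"turn":[0,0,0],"fingers":0},
    {"dp":[0.1,0,0],"turn":[0,0,0],"fingers":0},
    {"dp":[0.1,0,0],"turn":[0,0,0],"fingers":0},
    {"dp":[0.1,0,0],"turn":[0,0,0],"fingers":0},
  ],
)

```text
clock: 11.75
eef_pos: [523.5, 40.6, 27.3]
tcp_rot: [3.14, -0.0, 1.653]
contact_force: [0.3, 0.1, 0.0]
opening: 0.996
grasp_force: 0.0
```

>>> play_rows(
  rows=[
    {"dp":[0.03,0,0],"turn":[0,0,0],"fingers":0},
    {"dp":[0.03,0,0],"turn":[0,0,0],"fingers":0},
    {"dp":[0.03,0,0],"turn":[0,0,0],"fingers":0},
    {"dp":[0.03,0,0],"turn":[0,0,0],"fingers":0},
    {"dp":[0.03,0,0],"turn":[0,0,0],"fingers":0},
  ],
)

```text
clock: 12.17
eef_pos: [522.5, 45.9, 26.4]
tcp_rot: [3.141, 0.0, 1.653]
contact_force: [0.6, -1.0, -0.4]
opening: 1.004
grasp_force: 0.0
```

```bash
python3 -c "
from h import *
print(B(r.sense()['eef_pos']),r.sense()['contact_force'])"
```

```text
[-34.7  20.9] [ 0.60120072 -1.01616285 -0.37758686]
```

>>> play_rows(
  rows=[
    {"dp":[0.04,0,0],"turn":[0,0,0],"fingers":0},
    {"dp":[0.04,0,0],"turn":[0,0,0],"fingers":0},
    {"dp":[0.04,0,0],"turn":[0,0,0],"fingers":0},
    {"dp":[0.03,0,0],"turn":[0,0,0],"fingers":0},
    {"dp":[0.03,0,0],"turn":[0,0,0],"fingers":0},
  ],
)

```text
clock: 12.58
eef_pos: [521.8, 53.1, 26.3]
tcp_rot: [-3.141, 0.0, 1.653]
contact_force: [-0.5, -1.9, 1.9]
opening: 1.001
grasp_force: 1.1
```

>>> play_rows(
  rows=[
    {"dp":[0.025,0,0],"turn":[0,0,0],"fingers":0},
    {"dp":[0.025,0,0],"turn":[0,0,0],"fingers":0},
    {"dp":[0.025,0,0],"turn":[0,0,0],"fingers":0},
  ],
)

```text
clock: 12.83
eef_pos: [521.6, 56.0, 26.4]
tcp_rot: [-3.142, 0.0, 1.653]
contact_force: [-0.2, -1.6, 1.9]
opening: 1.002
grasp_force: 1.1
```

```bash
python3 -c "
from h import *
print(B(r.sense()['eef_pos']),r.sense()['contact_force'])"
```

```text
[-34.7  31. ] [-0.16867135 -1.64428097  1.8705771 ]
```

>>> play_rows(
  rows=[
    {"dp":[0.025,0,0],"turn":[0,0,0],"fingers":0},
    {"dp":[0.025,0,0],"turn":[0,0,0],"fingers":0},
    {"dp":[0.02,0,0],"turn":[0,0,0],"fingers":0},
  ],
)

```text
clock: 13.08
eef_pos: [521.3, 58.9, 26.3]
tcp_rot: [-3.142, 0.0, 1.653]
contact_force: [-0.2, -2.7, 1.4]
opening: 1.001
grasp_force: 1.2
```

>>> play_rows(
  rows=[
    {"dp":[0.02,0,0],"turn":[0,0,0],"fingers":0},
    {"dp":[0.01,0,0],"turn":[0,0,0],"fingers":0},
  ],
)

```text
clock: 13.25
eef_pos: [521.2, 60.1, 26.4]
tcp_rot: [-3.142, 0.0, 1.653]
contact_force: [-0.6, -3.3, 3.2]
opening: 1.002
grasp_force: 1.4
```

>>> play_rows(
  rows=[
    {"dp":[0.015,0,0],"turn":[0,0,0],"fingers":0},
    {"dp":[0,0,0],"turn":[0,0,0],"fingers":0},
  ],
)

```text
clock: 13.42
eef_pos: [521.2, 60.7, 26.3]
tcp_rot: [-3.142, -0.0, 1.653]
contact_force: [0.2, -2.9, 1.6]
opening: 1.0
grasp_force: 1.1
```

>>> play_rows(
  rows=[
    {"dp":[0.015,0,0],"turn":[0,0,0],"fingers":0},
    {"dp":[0,0,0],"turn":[0,0,0],"fingers":0},
  ],
)

```text
clock: 13.58
eef_pos: [521.1, 61.3, 26.3]
tcp_rot: [-3.142, -0.0, 1.653]
contact_force: [0.9, -1.5, 2.0]
opening: 0.999
grasp_force: 1.1
```

>>> play_rows(
  rows=[
    {"dp":[0.015,0,0],"turn":[0,0,0],"fingers":0},
    {"dp":[0.01,0,0],"turn":[0,0,0],"fingers":0},
  ],
)

```text
clock: 13.75
eef_pos: [521.0, 62.3, 26.3]
tcp_rot: [-3.141, 0.0, 1.653]
contact_force: [-0.2, -3.5, 2.8]
opening: 0.999
grasp_force: 1.5
```

>>> play_rows(
  rows=[
    {"dp":[0.01,0,0],"turn":[0,0,0],"fingers":0},
    {"dp":[0.01,0,0],"turn":[0,0,0],"fingers":0},
  ],
)

```text
clock: 13.92
eef_pos: [521.0, 63.1, 26.3]
tcp_rot: [-3.142, 0.0, 1.653]
contact_force: [0.1, -4.0, 1.5]
opening: 0.999
grasp_force: 1.5
```

Run:
```python
from h import *
print(B(r.sense()['eef_pos']))
g=grab('scene');im=cv2.cvtColor(g['pixels'],cv2.COLOR_RGB2BGR)
cv2.imwrite('pics/z8.png',cv2.resize(im[170:240,195:285],(771,600),interpolation=2))
for n in('z5','z6'):
    o=cv2.imread(f'pics/{n}.png');c=cv2.imread('pics/z8.png')
    # strip's far side: compare in the strip's lower dark face and board beyond it
    a=o[280:600,0:650].astype('float32').mean(2);b=c[280:600,0:650].astype('float32').mean(2)
    print(n,cv2.phaseCorrelate(a,b),np.abs(a-b).mean())
```

```text
[-34.7  38.1]
z5 ((0.5972807687477939, 0.14470355330465168), 0.3830102742513021) 4.173074
z6 ((0.615756556229087, 0.007022403688409895), 0.4367499369515313) 3.435665
```

>>> play_rows(
  rows=[
    {"dp":[0.01,0,0],"turn":[0,0,0],"fingers":0},
    {"dp":[0.01,0,0],"turn":[0,0,0],"fingers":0},
  ],
)

```text
clock: 14.13
eef_pos: [520.9, 63.5, 26.3]
tcp_rot: [-3.141, 0.001, 1.654]
contact_force: [-1.0, -9.0, 3.6]
opening: 1.0
grasp_force: 4.2
```

>>> play_rows(
  rows=[
    {"dp":[0.01,0,0],"turn":[0,0,0],"fingers":0},
  ],
)

```text
clock: 14.22
eef_pos: [520.9, 63.6, 26.3]
tcp_rot: [-3.141, 0.001, 1.654]
contact_force: [-0.4, -10.9, 3.4]
opening: 0.998
grasp_force: 5.6
```

The force rose sharply, so the pin is seated along the strip. I'll ease off, wait, then retreat.

>>> play_rows(
  rows=[
    {"dp":[-0.015,0,0],"turn":[0,0,0],"fingers":0},
    {"dp":[0,0,0],"turn":[0,0,0],"fingers":0},
    {"dp":[0,0,0],"turn":[0,0,0],"fingers":0},
    {"dp":[0,0,0],"turn":[0,0,0],"fingers":0},
    {"dp":[0,0,0],"turn":[0,0,0],"fingers":0},
  ],
)

```text
clock: 14.63
eef_pos: [520.9, 63.3, 26.3]
tcp_rot: [-3.142, 0.0, 1.654]
contact_force: [0.1, -6.4, 3.2]
opening: 1.004
grasp_force: 2.9
```

>>> play_rows(
  rows=[
    {"dp":[-0.01,0,0],"turn":[0,0,0],"fingers":0},
    {"dp":[-0.01,0,0],"turn":[0,0,0],"fingers":0},
    {"dp":[-0.01,0,0],"turn":[0,0,0],"fingers":0},
    {"dp":[-0.02,0,0],"turn":[0,0,0],"fingers":0},
    {"dp":[-0.02,0,0],"turn":[0,0,0],"fingers":0},
  ],
)

```text
clock: 15.05
eef_pos: [521.3, 61.1, 26.3]
tcp_rot: [3.141, -0.0, 1.653]
contact_force: [-0.2, -0.2, 0.5]
opening: 1.003
grasp_force: 0.0
```

>>> play_rows(
  rows=[
    {"dp":[-0.1,0,0],"turn":[0,0,0],"fingers":0},
    {"dp":[-0.3,0,0],"turn":[0,0,0],"fingers":0},
    {"dp":[-0.4,0,0],"turn":[0,0,0],"fingers":0},
    {"dp":[-0.5,0,-0.5],"turn":[0,0,0],"fingers":0},
    {"dp":[-0.5,0,-0.8],"turn":[0,0,0],"fingers":0},
  ],
)

```text
clock: 15.47
eef_pos: [524.7, -12.2, 76.4]
tcp_rot: [-3.136, -0.001, 1.654]
contact_force: [0.7, -1.0, 0.1]
opening: 1.002
grasp_force: 0.0
```

```bash
python3 -c "
from h import *
plan([530.5,-365,130],1.42,10)"
```

```text
dp [-0.883  0.034 -0.134] turnz 0.223 pos [524.7 -12.2  76.4] [-3.136e+00 -1.000e-03  1.654e+00] F [ 0.7 -1.   0.1] t 15.4667
```

>>> play_rows(
  rows=[
    {"dp":[-0.88,0.034,-0.3],"turn":[0,0,0.223],"fingers":0},
    {"dp":[-0.88,0.034,-0.3],"turn":[0,0,0.223],"fingers":0},
    {"dp":[-0.88,0.034,-0.3],"turn":[0,0,0.223],"fingers":0},
    {"dp":[-0.88,0.034,-0.3],"turn":[0,0,0.223],"fingers":0},
    {"dp":[-0.88,0.034,-0.2],"turn":[0,0,0.223],"fingers":0},
  ],
)

```text
clock: 15.88
eef_pos: [540.2, -189.3, 135.7]
tcp_rot: [3.14, 0.0, 1.535]
contact_force: [0.4, 0.3, -0.3]
opening: 1.001
grasp_force: 0.0
```

>>> play_rows(
  rows=[
    {"dp":[-0.88,0.034,0],"turn":[0,0,0.223],"fingers":0},
    {"dp":[-0.88,0.034,0],"turn":[0,0,0.223],"fingers":0},
    {"dp":[-0.88,0.034,0],"turn":[0,0,0.223],"fingers":0},
    {"dp":[-0.88,0.034,0],"turn":[0,0,0.223],"fingers":0},
    {"dp":[-0.88,0.034,0],"turn":[0,0,0.223],"fingers":0},
  ],
)

```text
clock: 16.3
eef_pos: [531.7, -365.0, 134.3]
tcp_rot: [3.141, -0.0, 1.418]
contact_force: [1.1, -0.0, 0.1]
opening: 1.003
grasp_force: 0.0
```

>>> play_rows(
  rows=[
    {"dp":[0,0,0],"turn":[0,0,0],"fingers":0},
  ],
)

```text
clock: 16.38
eef_pos: [531.6, -369.1, 134.5]
tcp_rot: [3.14, 0.003, 1.415]
contact_force: [-0.9, 0.6, 0.4]
opening: 0.999
grasp_force: 0.0
```

Run:
```python
from h import *
plan([530.5,-365,3],1.42,8)
f=grab('top');hsv=cv2.cvtColor(f['pixels'],cv2.COLOR_RGB2HSV)
for n,v in [('+x',174),('',186),('',200),('',214),('-x',226)]: print(v,'V',hsv[v,212:246,2].tolist())
cv2.imwrite('pics/z9.png',cv2.resize(cv2.cvtColor(f['pixels'],cv2.COLOR_RGB2BGR)[145:250,185:265],(457,600),interpolation=2))
```

```text
dp [ 0.012 -0.005  0.411] turnz -0.006 pos [ 531.6 -369.1  134.5] [3.140e+00 3.000e-03 1.415e+00] F [-0.9  0.6  0.4] t 16.3833
174 V [125, 121, 119, 124, 129, 124, 58, 111, 179, 187, 176, 167, 175, 179, 177, 178, 177, 176, 177, 176, 164, 133, 132, 173, 171, 172, 170, 171, 170, 169, 171, 170, 169, 168]
186 V [125, 124, 119, 119, 123, 130, 133, 68, 166, 181, 167, 167, 174, 183, 185, 182, 179, 179, 180, 180, 179, 158, 128, 133, 182, 180, 180, 182, 182, 182, 182, 183, 184, 184]
200 V [119, 122, 126, 127, 119, 124, 129, 130, 90, 172, 174, 172, 169, 177, 185, 183, 181, 180, 178, 178, 179, 175, 154, 122, 128, 176, 171, 172, 172, 173, 173, 173, 175, 174]
214 V [192, 136, 121, 128, 128, 121, 126, 129, 128, 98, 180, 181, 172, 168, 175, 183, 181, 179, 179, 180, 179, 175, 170, 144, 112, 137, 188, 185, 183, 183, 183, 181, 179, 180]
226 V [169, 166, 140, 126, 131, 127, 124, 129, 126, 89, 149, 189, 189, 171, 165, 173, 178, 178, 180, 179, 180, 178, 170, 165, 133, 103, 152, 176, 173, 172, 171, 171, 171, 169]
```

The pixel rows show that the pin's rear edge and the strip edge stay 15 to 16 px apart along the whole barrel. The pin is parallel, snug and still. Next is the chock.

>>> play_rows(
  rows=[
    {"dp":[0.012,-0.005,0.41],"turn":[0,0,-0.006],"fingers":0},
    {"dp":[0.012,-0.005,0.41],"turn":[0,0,-0.006],"fingers":0},
    {"dp":[0.012,-0.005,0.41],"turn":[0,0,-0.006],"fingers":0},
    {"dp":[0.012,-0.005,0.41],"turn":[0,0,-0.006],"fingers":0},
    {"dp":[0.012,-0.005,0.41],"turn":[0,0,-0.006],"fingers":0},
  ],
)

```text
clock: 16.85
eef_pos: [531.5, -359.1, 51.5]
tcp_rot: [-3.141, -0.001, 1.423]
contact_force: [0.2, 0.2, -1.0]
opening: 1.0
grasp_force: 0.0
```

>>> play_rows(
  rows=[
    {"dp":[0.012,-0.005,0.41],"turn":[0,0,-0.006],"fingers":0},
    {"dp":[0.012,-0.005,0.35],"turn":[0,0,-0.006],"fingers":0},
    {"dp":[0.012,-0.005,0.3],"turn":[0,0,-0.006],"fingers":0},
    {"dp":[0,0,0],"turn":[0,0,0],"fingers":0},
  ],
)

```text
clock: 17.18
eef_pos: [530.1, -356.9, 7.4]
tcp_rot: [-3.138, -0.002, 1.425]
contact_force: [-1.4, -0.3, -1.1]
opening: 1.004
grasp_force: 0.0
```

```bash
python3 -c "
from h import *
plan([530.5,-365,3],1.42,1)"
```

```text
dp [-0.198  0.04   0.11 ] turnz 0.048 pos [ 530.1 -356.9    7.4] [-3.138e+00 -2.000e-03  1.425e+00] F [-1.4 -0.3 -1.1] t 17.1833
```

>>> play_rows(
  rows=[
    {"dp":[-0.1,0.02,0.05],"turn":[0,0,0.02],"fingers":0},
    {"dp":[-0.1,0.02,0.03],"turn":[0,0,0.02],"fingers":0},
    {"dp":[0,0,0],"turn":[0,0,0],"fingers":0},
    {"dp":[0,0,0],"turn":[0,0,0],"fingers":0},
  ],
)

```text
clock: 17.52
eef_pos: [532.5, -367.2, 7.5]
tcp_rot: [3.14, 0.001, 1.42]
contact_force: [-0.2, -0.3, -0.1]
opening: 0.999
grasp_force: 0.0
```

```bash
python3 -c "
from h import *
plan([530.5,-365,3],1.42,1)"
```

```text
dp [ 0.047 -0.058  0.112] turnz -0.001 pos [ 532.5 -367.2    7.5] [3.14e+00 1.00e-03 1.42e+00] F [-0.2 -0.3 -0.1] t 17.5167
```

>>> play_rows(
  rows=[
    {"dp":[0.04,0,0.1],"turn":[0,0,0],"fingers":0},
    {"dp":[0,0,0],"turn":[0,0,0],"fingers":0.5},
    {"dp":[0,0,0],"turn":[0,0,0],"fingers":0.7},
    {"dp":[0,0,0],"turn":[0,0,0],"fingers":0.8},
    {"dp":[0,0,0],"turn":[0,0,0],"fingers":0.8},
  ],
  force=30,
)

```text
clock: 17.93
eef_pos: [532.4, -364.8, 2.8]
tcp_rot: [3.141, 0.0, 1.421]
contact_force: [-1.0, 0.1, 0.0]
opening: 0.458
grasp_force: 0.0
```

>>> play_rows(
  rows=[
    {"dp":[0,0,0],"turn":[0,0,0],"fingers":0.8},
    {"dp":[0,0,0],"turn":[0,0,0],"fingers":0.8},
    {"dp":[0,0,0],"turn":[0,0,0],"fingers":0.8},
    {"dp":[0,0,0],"turn":[0,0,0],"fingers":0.8},
  ],
)

```text
clock: 18.27
eef_pos: [532.5, -364.9, 3.0]
tcp_rot: [3.141, 0.0, 1.42]
contact_force: [0.7, 1.1, 2.8]
opening: 0.415
grasp_force: 31.4
```

>>> play_rows(
  rows=[
    {"dp":[0,0,-0.2],"turn":[0,0,0],"fingers":0.8},
    {"dp":[0,0,-0.5],"turn":[0,0,0],"fingers":0.8},
    {"dp":[0,0,-0.6],"turn":[0,0,0],"fingers":0.8},
    {"dp":[0,0,-0.6],"turn":[0,0,0],"fingers":0.8},
    {"dp":[0,0,-0.3],"turn":[0,0,0],"fingers":0.8},
  ],
)

```text
clock: 18.68
eef_pos: [533.2, -365.6, 93.8]
tcp_rot: [3.139, 0.001, 1.42]
contact_force: [0.3, -1.2, 0.5]
opening: 0.416
grasp_force: 31.0
```

```bash
python3 -c "
from h import *
t=W(-11,8);print(t)
plan([*t,75],1.658,15)"
```

```text
[547.2  35.1]
dp [ 0.67  -0.003  0.031] turnz -0.151 pos [ 533.2 -365.6   93.8] [3.139e+00 1.000e-03 1.420e+00] F [ 0.3 -1.2  0.5] t 18.6833
```

>>> play_rows(
  rows=[
    {"dp":[0.5,0,0.03],"turn":[0,0,-0.151],"fingers":0.8},
    {"dp":[0.67,0,0.03],"turn":[0,0,-0.151],"fingers":0.8},
    {"dp":[0.67,0,0.03],"turn":[0,0,-0.151],"fingers":0.8},
    {"dp":[0.67,0,0.03],"turn":[0,0,-0.151],"fingers":0.8},
    {"dp":[0.67,0,0.03],"turn":[0,0,-0.151],"fingers":0.8},
  ],
)

```text
clock: 19.1
eef_pos: [546.8, -237.4, 84.6]
tcp_rot: [-3.141, -0.0, 1.5]
contact_force: [0.2, 0.3, -2.1]
opening: 0.42
grasp_force: 31.0
```

>>> play_rows(
  rows=[
    {"dp":[0.67,0,0.03],"turn":[0,0,-0.151],"fingers":0.8},
    {"dp":[0.67,0,0.03],"turn":[0,0,-0.151],"fingers":0.8},
    {"dp":[0.67,0,0.03],"turn":[0,0,-0.151],"fingers":0.8},
    {"dp":[0.67,0,0.03],"turn":[0,0,-0.151],"fingers":0.8},
    {"dp":[0.67,0,0.03],"turn":[0,0,-0.151],"fingers":0.8},
  ],
)

```text
clock: 19.52
eef_pos: [552.2, -103.4, 78.6]
tcp_rot: [-3.141, -0.0, 1.579]
contact_force: [0.3, 0.2, -0.7]
opening: 0.419
grasp_force: 31.0
```

>>> play_rows(
  rows=[
    {"dp":[0.67,0,0.03],"turn":[0,0,-0.151],"fingers":0.8},
    {"dp":[0.67,0,0.03],"turn":[0,0,-0.151],"fingers":0.8},
    {"dp":[0.67,0,0.03],"turn":[0,0,-0.151],"fingers":0.8},
    {"dp":[0.5,0,0.03],"turn":[0,0,-0.151],"fingers":0.8},
    {"dp":[0.4,0,0.03],"turn":[0,0,-0.151],"fingers":0.8},
  ],
)

```text
clock: 19.93
eef_pos: [547.9, 13.3, 72.6]
tcp_rot: [-3.141, -0.0, 1.659]
contact_force: [0.3, -0.1, -0.8]
opening: 0.42
grasp_force: 31.0
```

>>> play_rows(
  rows=[
    {"dp":[0.2,0,0],"turn":[0,0,0],"fingers":0.8},
    {"dp":[0,0,0],"turn":[0,0,0],"fingers":0.8},
    {"dp":[0,0,0],"turn":[0,0,0],"fingers":0.8},
  ],
)

```text
clock: 20.18
eef_pos: [547.6, 19.4, 72.7]
tcp_rot: [-3.141, 0.0, 1.658]
contact_force: [-0.1, 0.1, -0.9]
opening: 0.417
grasp_force: 31.0
```

```bash
python3 -c "
from h import *
t=W(-11,12);print(t,B(r.sense()['eef_pos']))
plan([*t,25],1.658,5)"
```

```text
[546.9  39.1] [-12.   -7.7]
dp [0.098 0.005 0.239] turnz -0.0 pos [547.6  19.4  72.7] [-3.141  0.     1.658] F [-0.1  0.1 -0.9] t 20.1833
```

>>> play_rows(
  rows=[
    {"dp":[0.08,0,0.3],"turn":[0,0,0],"fingers":0.8},
    {"dp":[0.08,0,0.3],"turn":[0,0,0],"fingers":0.8},
    {"dp":[0.08,0,0.3],"turn":[0,0,0],"fingers":0.8},
    {"dp":[0.08,0,0.25],"turn":[0,0,0],"fingers":0.8},
    {"dp":[0.05,0,0.06],"turn":[0,0,0],"fingers":0.8},
  ],
)

```text
clock: 20.6
eef_pos: [544.7, 34.3, 21.7]
tcp_rot: [-3.138, -0.0, 1.657]
contact_force: [0.2, -0.1, -1.0]
opening: 0.412
grasp_force: 31.0
```

>>> play_rows(
  rows=[
    {"dp":[0,0,0],"turn":[0,0,0],"fingers":0.8},
    {"dp":[0,0,0],"turn":[0,0,0],"fingers":0.8},
  ],
)

```text
clock: 20.77
eef_pos: [546.2, 34.4, 23.9]
tcp_rot: [-3.141, -0.0, 1.658]
contact_force: [-0.1, 0.4, -0.4]
opening: 0.415
grasp_force: 31.0
```

```bash
python3 -c "
from h import *
t=W(-11,27.5);print(t,B(r.sense()['eef_pos']))
plan([*t,21.3],1.658,5)"
```

```text
[545.5  54.5] [-12.1   7.4]
dp [0.101 0.005 0.013] turnz -0.0 pos [546.2  34.4  23.9] [-3.141 -0.     1.658] F [-0.1  0.4 -0.4] t 20.7667
```

>>> play_rows(
  rows=[
    {"dp":[0.08,0,0.02],"turn":[0,0,0],"fingers":0.8},
    {"dp":[0.08,0,0.02],"turn":[0,0,0],"fingers":0.8},
    {"dp":[0.08,0,0],"turn":[0,0,0],"fingers":0.8},
    {"dp":[0.05,0,0],"turn":[0,0,0],"fingers":0.8},
    {"dp":[0.03,0,0],"turn":[0,0,0],"fingers":0.8},
  ],
)

```text
clock: 21.18
eef_pos: [545.4, 47.5, 23.0]
tcp_rot: [3.141, -0.0, 1.658]
contact_force: [0.1, 0.9, -1.4]
opening: 0.419
grasp_force: 31.0
```

>>> play_rows(
  rows=[
    {"dp":[0.02,0,0.01],"turn":[0,0,0],"fingers":0.8},
    {"dp":[0.02,0,0],"turn":[0,0,0],"fingers":0.8},
    {"dp":[0.02,0,0],"turn":[0,0,0],"fingers":0.8},
  ],
)

```text
clock: 21.43
eef_pos: [545.1, 49.5, 22.4]
tcp_rot: [3.141, 0.0, 1.658]
contact_force: [1.2, -0.4, -0.9]
opening: 0.415
grasp_force: 31.0
```

>>> play_rows(
  rows=[
    {"dp":[0.02,0,0],"turn":[0,0,0],"fingers":0.8},
    {"dp":[0.02,0,0],"turn":[0,0,0],"fingers":0.8},
  ],
)

```text
clock: 21.6
eef_pos: [544.9, 51.1, 22.3]
tcp_rot: [-3.142, -0.0, 1.658]
contact_force: [-0.7, 0.2, -0.0]
opening: 0.415
grasp_force: 31.0
```

>>> play_rows(
  rows=[
    {"dp":[0.02,0,0],"turn":[0,0,0],"fingers":0.8},
    {"dp":[0.02,0,0],"turn":[0,0,0],"fingers":0.8},
  ],
)

```text
clock: 21.77
eef_pos: [544.8, 52.7, 22.3]
tcp_rot: [-3.142, -0.0, 1.658]
contact_force: [-0.4, 0.1, -0.9]
opening: 0.418
grasp_force: 31.0
```

>>> play_rows(
  rows=[
    {"dp":[0.015,0,0],"turn":[0,0,0],"fingers":0.8},
    {"dp":[0.015,0,0],"turn":[0,0,0],"fingers":0.8},
  ],
)

```text
clock: 21.93
eef_pos: [544.6, 53.9, 22.3]
tcp_rot: [-3.142, -0.0, 1.658]
contact_force: [0.8, -0.2, -0.3]
opening: 0.418
grasp_force: 31.0
```

>>> play_rows(
  rows=[
    {"dp":[0.015,0,0],"turn":[0,0,0],"fingers":0.8},
    {"dp":[0.015,0,0],"turn":[0,0,0],"fingers":0.8},
  ],
)

```text
clock: 22.1
eef_pos: [544.6, 55.1, 22.3]
tcp_rot: [-3.142, 0.0, 1.658]
contact_force: [-0.5, -0.1, -0.6]
opening: 0.421
grasp_force: 31.0
```

>>> play_rows(
  rows=[
    {"dp":[0.015,0,0],"turn":[0,0,0],"fingers":0.8},
    {"dp":[0,0,0],"turn":[0,0,0],"fingers":0.8},
  ],
)

```text
clock: 22.27
eef_pos: [544.5, 55.7, 22.3]
tcp_rot: [3.141, -0.0, 1.658]
contact_force: [-0.1, -0.1, -1.3]
opening: 0.414
grasp_force: 31.0
```

>>> play_rows(
  rows=[
    {"dp":[0.015,0,0],"turn":[0,0,0],"fingers":0.8},
    {"dp":[0.01,0,0],"turn":[0,0,0],"fingers":0.8},
  ],
)

```text
clock: 22.43
eef_pos: [544.4, 56.7, 22.3]
tcp_rot: [3.142, -0.0, 1.657]
contact_force: [-0.4, -0.5, -0.7]
opening: 0.412
grasp_force: 31.0
```

>>> play_rows(
  rows=[
    {"dp":[0.01,0,0],"turn":[0,0,0],"fingers":0.8},
    {"dp":[0,0,0],"turn":[0,0,0],"fingers":0.8},
  ],
)

```text
clock: 22.6
eef_pos: [544.4, 57.0, 22.3]
tcp_rot: [-3.142, 0.0, 1.658]
contact_force: [-0.3, -0.6, -1.5]
opening: 0.416
grasp_force: 31.0
```

>>> play_rows(
  rows=[
    {"dp":[0.01,0,0],"turn":[0,0,0],"fingers":0.8},
    {"dp":[0,0,0],"turn":[0,0,0],"fingers":0.8},
  ],
)

```text
clock: 22.77
eef_pos: [544.4, 57.0, 22.3]
tcp_rot: [3.142, 0.001, 1.658]
contact_force: [-0.2, -5.1, -0.3]
opening: 0.418
grasp_force: 31.0
```

Contact with the pin at about 5 N. I'll lower the chock onto the board and nudge it in again.

>>> play_rows(
  rows=[
    {"dp":[-0.01,0,0.015],"turn":[0,0,0],"fingers":0.8},
    {"dp":[0,0,0.01],"turn":[0,0,0],"fingers":0.8},
    {"dp":[0,0,0.005],"turn":[0,0,0],"fingers":0.8},
  ],
)

```text
clock: 23.02
eef_pos: [544.3, 57.2, 21.0]
tcp_rot: [-3.142, -0.0, 1.657]
contact_force: [-0.0, -0.4, -0.2]
opening: 0.418
grasp_force: 31.0
```

>>> play_rows(
  rows=[
    {"dp":[0.01,0,0.005],"turn":[0,0,0],"fingers":0.8},
    {"dp":[0.01,0,0],"turn":[0,0,0],"fingers":0.8},
  ],
)

```text
clock: 23.18
eef_pos: [544.4, 57.8, 20.9]
tcp_rot: [3.142, 0.0, 1.658]
contact_force: [0.2, -4.5, -0.9]
opening: 0.417
grasp_force: 31.0
```

>>> play_rows(
  rows=[
    {"dp":[0,0,0.01],"turn":[0,0,0],"fingers":0.8},
    {"dp":[0,0,0.01],"turn":[0,0,0],"fingers":0.8},
  ],
)

```text
clock: 23.35
eef_pos: [544.4, 57.8, 20.9]
tcp_rot: [-3.142, 0.0, 1.658]
contact_force: [-4.5, -2.5, 16.7]
opening: 0.412
grasp_force: 33.3
```

On the board now. I'll ease the load off and open gradually.

>>> play_rows(
  rows=[
    {"dp":[0,0,-0.015],"turn":[0,0,0],"fingers":0.8},
    {"dp":[0,0,0],"turn":[0,0,0],"fingers":0.56},
    {"dp":[0,0,0],"turn":[0,0,0],"fingers":0.52},
    {"dp":[0,0,0],"turn":[0,0,0],"fingers":0.48},
    {"dp":[0,0,0],"turn":[0,0,0],"fingers":0.4},
  ],
)

```text
clock: 23.77
eef_pos: [544.3, 57.9, 20.7]
tcp_rot: [3.142, -0.0, 1.658]
contact_force: [-0.2, 0.4, -0.3]
opening: 0.597
grasp_force: 0.0
```

>>> play_rows(
  rows=[
    {"dp":[0,0,0],"turn":[0,0,0],"fingers":0.3},
    {"dp":[0,0,0],"turn":[0,0,0],"fingers":0.2},
    {"dp":[0,0,0],"turn":[0,0,0],"fingers":0.2},
  ],
)

```text
clock: 24.02
eef_pos: [544.3, 57.8, 20.7]
tcp_rot: [-3.142, -0.0, 1.658]
contact_force: [-0.0, -0.1, -0.1]
opening: 0.792
grasp_force: 0.0
```

>>> play_rows(
  rows=[
    {"dp":[0,0,-0.2],"turn":[0,0,0],"fingers":0.2},
    {"dp":[0,0,-0.5],"turn":[0,0,0],"fingers":0.2},
    {"dp":[0,0,-0.8],"turn":[0,0,0],"fingers":0.2},
    {"dp":[0,0,-0.8],"turn":[0,0,0],"fingers":0.2},
    {"dp":[0,0,-0.8],"turn":[0,0,0],"fingers":0.2},
  ],
)

```text
clock: 24.43
eef_pos: [543.9, 57.8, 146.4]
tcp_rot: [-3.141, -0.0, 1.658]
contact_force: [0.5, 0.6, -0.0]
opening: 0.801
grasp_force: 0.0
```

>>> play_rows(
  rows=[
    {"dp":[-0.8,0,0],"turn":[0,0,0],"fingers":0.2},
    {"dp":[-0.9,0,0],"turn":[0,0,0],"fingers":0.2},
    {"dp":[-0.9,0,0],"turn":[0,0,0],"fingers":0.2},
    {"dp":[-0.9,0,0],"turn":[0,0,0],"fingers":0.2},
    {"dp":[-0.9,0,0],"turn":[0,0,0],"fingers":0.2},
  ],
)

```text
clock: 24.85
eef_pos: [559.5, -119.1, 145.6]
tcp_rot: [3.141, 0.0, 1.658]
contact_force: [1.0, 0.3, 0.0]
opening: 0.794
grasp_force: 0.0
```

>>> play_rows(
  rows=[
    {"dp":[-0.9,0,0],"turn":[0,0,0],"fingers":0.2},
    {"dp":[-0.9,0,0],"turn":[0,0,0],"fingers":0.2},
    {"dp":[-0.9,0,0],"turn":[0,0,0],"fingers":0.2},
    {"dp":[-0.6,0,0],"turn":[0,0,0],"fingers":0.2},
    {"dp":[0,0,0],"turn":[0,0,0],"fingers":0.2},
  ],
)

```text
clock: 25.27
eef_pos: [571.4, -253.6, 145.5]
tcp_rot: [3.14, 0.002, 1.654]
contact_force: [0.2, -1.7, -0.1]
opening: 0.798
grasp_force: 0.0
```

Run:
```python
from h import *
f=grab('top','t10.png')
cv2.imwrite('pics/z10.png',cv2.resize(cv2.cvtColor(f['pixels'],cv2.COLOR_RGB2BGR)[150:250,185:295],(660,600),interpolation=2))
```

```text
(no output)
```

View pics/z10.png

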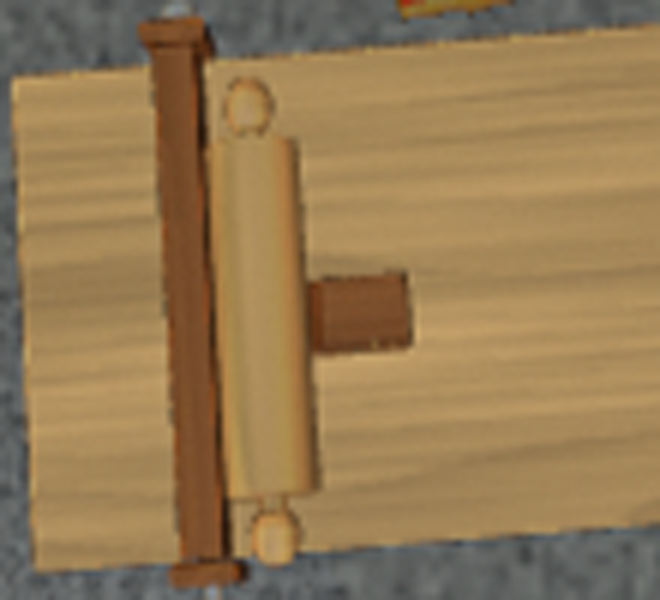

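The pin lies parallel and snug along the strip. Its barrel spans about (255,140) to (275,490), and the chock sits squared against the middle at (360,312). Handing in.

```bash
python3 -c "
from rig import r
print(r.sign_off())"
```

```text
the job is handed in; nothing more can be done
None
```

I handed the job in at about 25 s: in the last top view the pin lies snug and parallel along the strip with the chock squared against the middle of its barrel, and the strip showed no visible shift; the sign-off gave no verdict.

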